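# Lift the check weight from its block onto the balance

## Robot

A 6-joint arm with a two-finger parallel gripper is mounted at the origin on a cart in front of the work surface, level with it; the furniture and walls round the work are solid. World frame = base frame: x ahead of the robot, y to its left, z up, the work surface at z = 0. Lengths are in m, angles in degrees, forces in N, time in s.
With the tool pointing down it reaches from about 0.3 to 0.75 m from the base axis. Payload 8.5 kg.
Tool frame: the origin (TCP) lies at the very end of the fingers, on their centre line; the grasp point (between the pads) lies 19 mm behind it; x points along the fingers, y is the direction in which the jaws open and shut, and the axes are right-handed (so a half turn about x gives the same grasp; the last joint's range is limited). The gripper opens to 85 mm and grips with 20 to 120 N. Pads are 22 mm wide; open, the fingers measure 114 mm over their backs; the gripper's body (76 mm by 85 mm) begins 54 mm behind the grasp point. The pads swing forward as they close: fully open they stand 13 mm farther back than shut.
Start: joints at [-78.971, 21.807, 74.336, -0, 83.858, -12.336], TCP at [0.218, -0.505, 0.231] pointing down, gripper open.
Joint ranges: [-178.18, 178.18], [-50.72, 133.34], [12.68, 142.11], [-81.47, 261.47], [9.98, 163.14], [-165.26, 165.26]. Speed limits (degrees/s): [136.94, 136.94, 180, 180, 180, 180].

## Interface

Orientations are given as a 3x3 rotation matrix whose columns are the frame's x, y, z axes.
In Python, from rig import sensors, cams, env gives the robot as it stands.
- The arm moves only by the shell command python3 -m crank 'ROWS' [FORCE]. ROWS is a JSON object of lists of equal length, an entry for each row: "hand": the closure in counts, from 0 (fully open) to 255 (shut); "translation": the shift along the tool's x, y, z in m, a list of three; "dr": the turn, a rotation vector about the tool's x, y, z in rad, a list of three. A call has 1 to 5 rows; each row is the pose to reach, as a shift and turn from the pose commanded when the call began, along the tool's axes at that moment; what a row does not reach only later rows make up. A row lasts 1/10 s, in which the tool goes at most 50 mm and 8.59 degrees, less where a joint would pass 70% of its speed; a pose out of reach is approached as far as the arm can. A call with a gripper value outside its range is refused whole. The fingers move at their own pace and stop on an object; FORCE is the grip in N (left out, the last holds). Time passes only in rows, so rows that repeat a pose let the fingers close. It gives the time, the measured TCP pose, the force and the opening at its end, in the units of the state.
- sensors.observe(): the state, without advancing time (a new reading comes with each control period).
- cams.get_image(name): name is "scene" or "top"; returns (picture, depth): 400x640x3 uint8, blue, green, red; 400x640 float32, m along the optical axis (not along the pixel's ray), 0 where there is no reading.
- cams.calibration(name): a dict with "vertical_fov" (degrees; the focal length in pixels is half the picture's height over the tangent of half this angle, whatever the lens; pixels are square), "cx", "cy" (the principal point, pixels), "extrinsics" (4x4, takes a point from camera to world coordinates). Camera axes: x right, y down, z forward; pixel columns grow to the right and rows downward; lengths in m; the calibration is good to about 2 mm. A picture is of the moment at which its call begins. calibration takes no time and is no camera call.
- env.close_job(): hands the job in, once; it reports no verdict.
The state is a dict: "time_s": time; "q": joint angles; "qvel": joint speeds; "joint_efforts": joint torques, N m; "position": TCP position; "tool_rot": TCP orientation; "ft_force": force on the tool from outside, world axes, zero at the start; "wrist_torque": the same for the moment, N m; "grip_width": finger opening in m.
Only numpy, scipy, OpenCV 4.12 (cv2) and the standard library are available. Lean on these libraries where they do the work, as an engineer would, in place of code of your own. Each camera call takes 0.05 s, during which the arm holds its last target. There are 200 camera calls.

## Task

The balance is due for its check. Take the largest of the three steel weights by its knob, lift it straight up out of its snug pocket in the weight block, and set it down, without dropping it, upright in the middle of the balance's round pan; then let go. Keep it upright on the way and leave the two smaller weights in their pockets.

Things in the scene. Friction and masses are not known exactly. Their poses are not given: they have to be found in the camera images.
- large_weight_mid (a point): centre (half-way up, on the axis) of the largest of three stainless steel knob weights: a plain cylinder 32 mm in diameter and 30 mm high, above it a thin neck 10 mm high, then a round knob 20 mm in diameter and 16 mm high; 56 mm tall in all, about 200 g; z along its axis, up. Stands loose in the pocket at y = +50 mm of the block. While it is seated only neck and knob stand out, so the knob, 10 to 26 mm above the block's top, is all that can be gripped
- large_weight_knob (a point): centre of the largest weight's knob (20 mm in diameter, 16 mm high), 48 mm above the weight's underside, 20 mm above its centre; 18 mm above the block's top while seated
- medium_weight_mid (a point): centre (half-way up, on the axis) of the middle one of three stainless steel knob weights: a plain cylinder 25 mm in diameter and 30 mm high, above it a thin neck 10 mm high, then a round knob 16 mm in diameter and 16 mm high; 56 mm tall in all, about 100 g; z along its axis, up. Stands loose in the pocket at y = +0 mm of the block, between the two others
- small_weight_mid (a point): centre (half-way up, on the axis) of the smallest of three stainless steel knob weights: a plain cylinder 18 mm in diameter and 30 mm high, above it a thin neck 10 mm high, then a round knob 12 mm in diameter and 16 mm high; 56 mm tall in all, about 50 g; z along its axis, up. Stands loose in the pocket at y = -50 mm of the block
- weight_block: black plastic weight block, fixed, 60 (x) x 160 (y) x 42 (z) mm, origin at the centre of its underside, z up. In its top a row of three blind pockets along its y axis, at y = -50, 0, +50 mm, 30 mm deep, each 2 mm wider than its weight (1 mm play all round), so that the weights' bodies end flush with the top. The knobs stand 50 mm apart, all equally high. It may be turned any way
- pan_top (a point): centre of the top face of the balance's pan: a flat fixed steel disc 100 mm in diameter, 48 mm above the bench, z up. (Mind the big solid bench centrifuge at the right of the bench, over 0.2 m tall, its front at about x = 0.5 m, its left side at about y = -0.45 m: arm and gripper must keep clear of it)
- balance: compact white bench balance, fixed, 165 (x) x 125 (y) mm, housing 35 mm high, origin at the centre of its underside; its front with the small display points to its own -x, its pan's centre lies 22 mm from the origin toward its own +x. Nothing stands above the pan
Mind the look-alikes: they are no part of the job. What is shaped like the part that bears large_weight_mid but yellow is not meant.

How it is judged:
By the outcome, as a careful person would: the job done as asked, in the order asked, and still so for the second after the job is handed in, with the robot touching nothing.
It also fails if it takes over 40 s, if anything falls off the work surface, if the arm or the gripper's body presses on something with over 40 N, if the wrist force passes 120 N, or if a joint passes its speed limit or range.

## Working session

There is one attempt and no reset: what is moved stays moved. The work goes in short steps, Python scripts to look and compute and a shell command to move; the robot and the scene stay as the last step left them, time stands still between calls to the robot, and variables do not carry over. Pictures are saved under pics/ and viewed, about 8 in all and at most 12, crops included, and the job is handed in when it is done.

```bash
mkdir -p pics
python3 - <<'E'
from rig import sensors, cams
import cv2,numpy as np
np.set_printoptions(precision=4,suppress=True)
for n in("scene","top"):
    im,d=cams.get_image(n); cv2.imwrite(f"pics/{n}0.png",im); np.save(f"pics/{n}0.npy",d)
    print(n,cams.calibration(n))
s=sensors.observe();print(s)
E
```

```text
scene {'vertical_fov': 51.74530875624052, 'cx': 309.3411331478254, 'cy': 201.2782047294208, 'extrinsics': array([[-0.9103, -0.3082,  0.2763,  0.2702],
       [-0.4135,  0.6478, -0.6399,  0.4496],
       [ 0.0182, -0.6967, -0.7171,  0.6562],
       [ 0.    ,  0.    ,  0.    ,  1.    ]])}
top {'vertical_fov': 53.643828383567445, 'cx': 317.58290235523316, 'cy': 197.19096395760693, 'extrinsics': array([[-0.0198, -0.9958,  0.0893,  0.4604],
       [-0.9998,  0.0201,  0.0029, -0.1129],
       [-0.0047, -0.0892, -0.996 ,  0.903 ],
       [ 0.    ,  0.    ,  0.    ,  1.    ]])}
{'time_s': 0.1, 'q': array([-78.9707,  21.8376,  74.3785,   0.    ,  83.8591, -12.3376]), 'qvel': array([ 0.0633, -0.0333, -0.2554,  0.048 , -0.0519, -0.0344]), 'joint_efforts': array([  0.003 , -44.9224, -23.1656,  -0.0002,   0.0036,   0.    ]), 'position': array([ 0.2181, -0.5046,  0.2308]), 'tool_rot': array([[-0.0003,  0.3966, -0.918 ],
       [ 0.0013, -0.918 , -0.3966],
       [-1.    , -0.0013, -0.0003]]), 'ft_force': array([ 0.1935,  0.3915, -0.4887]), 'wrist_torque': array([ 0.0315, -0.0178, -0.038 ]), 'grip_width': 0.08546294718863312}
```

View pics/scene0.png

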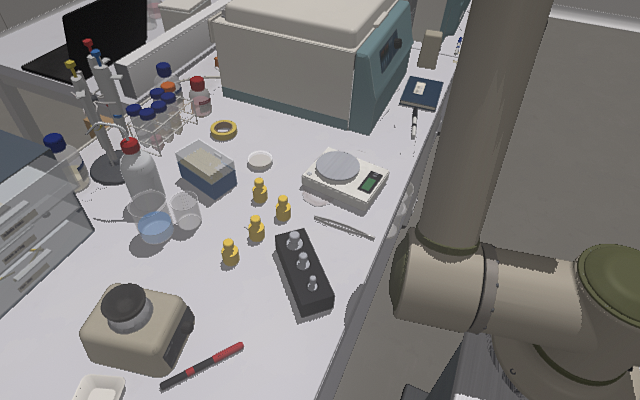

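View pics/top0.png

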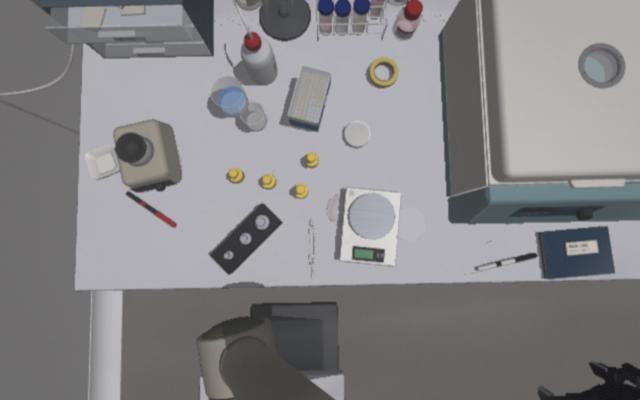

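The scene view shows the black block with three knobs, the largest at about (295,240), and the pan at about (338,165). In the top view the large knob is at about (262,222) and the pan at about (372,216). Next I'll measure both views.

```bash
cat > h.py <<'E'
import numpy as np,cv2
from rig import sensors,cams
np.set_printoptions(precision=4,suppress=True)
def ray(n,u,v):
    c=cams.calibration(n); f=200/np.tan(np.radians(c["vertical_fov"])/2); E=np.array(c["extrinsics"])
    return E[:3,3],E[:3,:3]@np.array([(u-c["cx"])/f,(v-c["cy"])/f,1])
def onz(n,u,v,z):
    o,d=ray(n,u,v); return o+d*(z-o[2])/d[2]
def proj(n,p):
    c=cams.calibration(n); f=200/np.tan(np.radians(c["vertical_fov"])/2); E=np.array(c["extrinsics"])
    q=E[:3,:3].T@(np.array(p)-E[:3,3]); return np.array([c["cx"]+f*q[0]/q[2],c["cy"]+f*q[1]/q[2]])
E
python3 - <<'E'
from h import *
t=cv2.imread("pics/top0.png");s=cv2.imread("pics/scene0.png")
a=cv2.resize(t[195:280,200:290],None,fx=6,fy=6,interpolation=cv2.INTER_CUBIC)
b=cv2.resize(s[220:320,260:350],None,fx=5,fy=5,interpolation=cv2.INTER_CUBIC)
h=max(len(a),len(b));o=np.zeros((h,a.shape[1]+b.shape[1],3),np.uint8);o[:len(a),:a.shape[1]]=a;o[:len(b),a.shape[1]:]=b
o=o[:600];print(o.shape);cv2.imwrite("pics/crop.png",cv2.resize(o,(800,int(o.shape[0]*800/o.shape[1]))))
g=t.max(2)
# block dark mask
m=np.zeros_like(g);m[195:280,200:290]=(g[195:280,200:290]<70)*255
m=cv2.morphologyEx(m,cv2.MORPH_CLOSE,np.ones((3,3)))
c=max(cv2.findContours(m,0,2)[0],key=cv2.contourArea);r=cv2.minAreaRect(c);P=cv2.boxPoints(r);print(r)
for p in P: print(p,onz("top",*p,.042))
fill=np.zeros_like(g);cv2.drawContours(fill,[c],-1,255,-1)
w=((g>85)&(fill>0)).astype(np.uint8)
n,l,st,ce=cv2.connectedComponentsWithStats(w)
for i in range(1,n):
    if st[i,4]>8: print("blob",st[i],ce[i],onz("top",*ce[i],.06))
# pan: depth mask, heights
d=np.load("pics/top0.npy");
pts=np.array([[onz("top",u,v,.048) for u in range(330,410)] for v in range(180,270)])
cal=cams.calibration("top");f=200/np.tan(np.radians(cal["vertical_fov"])/2);E=cal["extrinsics"]
U,V=np.meshgrid(np.arange(640),np.arange(400))
W=np.stack([(U-cal["cx"])/f*d,(V-cal["cy"])/f*d,d],-1)@E[:3,:3].T+E[:3,3]
z=W[...,2]
mm=((z>.042)&(z<.056)&(U>330)&(U<410)&(V>180)&(V<270)).astype(np.uint8)
print("pan n",mm.sum(),"z",np.median(z[mm>0]))
c=max(cv2.findContours(mm,0,2)[0],key=cv2.contourArea);e=cv2.fitEllipse(c);print("depth pan",e,onz("top",*e[0],.048))
b=((U>205)&(U<290)&(V>198)&(V<280)&(d>0))
for lo,hi in((.036,.048),(.055,.08)):
    k=(b&(z>lo)&(z<hi)).astype(np.uint8);n,l,st,ce=cv2.connectedComponentsWithStats(k)
    for i in range(1,n):
        if st[i,4]>6: print(lo,st[i],ce[i],np.median(W[l==i],0))
E
```

```text
(510, 990, 3)
((245.25, 238.75), (26.870054244995117, 72.83200073242188), 45.0)
[210. 255.] [0.417  0.1243 0.042 ]
[261.5 203.5] [0.5263 0.0123 0.042 ]
[280.5 222.5] [ 0.4841 -0.0288  0.042 ]
[229. 274.] [0.3757 0.0833 0.042 ]
blob [255 215  15  15 185] [261.7676 221.8973] [0.4856 0.0094 0.06  ]
blob [239 232  13  13 121] [245.314  238.2893] [0.4516 0.0445 0.06  ]
blob [223 251  11   9  70] [228.2571 254.8571] [0.4175 0.0807 0.06  ]Traceback (most recent call last):
  File "<stdin>", line 20, in <module>
  File "h.py", line 8, in onz
    o,d=ray(n,u,v); return o+d*(z-o[2])/d[2]
        ~~~^^^^^^^
  File "h.py", line 5, in ray
    c=cams.calibration(n); f=200/np.tan(np.radians(c["vertical_fov"])/2); E=np.array(c["extrinsics"])
ValueError: time passes only in moves, steps and waits
```

View pics/crop.png

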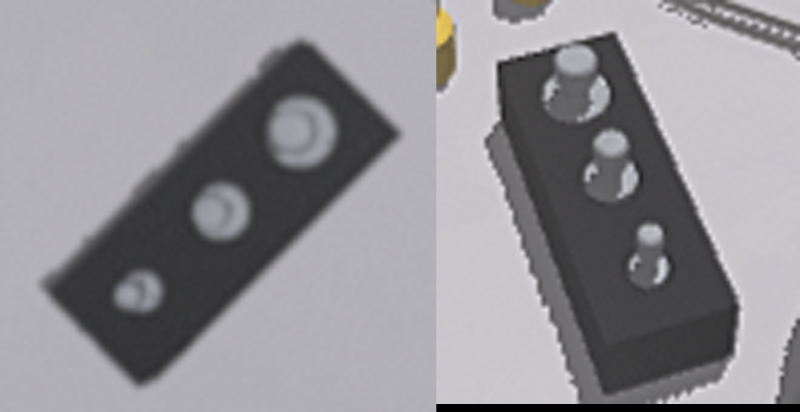

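The crop shows the large weight's knob at scene (294.8,234.8) and top (260,221.5). The pocket rim is around (261.8,221.9) in the top view. Now I'll combine these measurements and find the pan.

```bash
sed -i 's/^def ray/from functools import lru_cache\n@lru_cache\ndef cal(n): return cams.calibration(n)\ndef ray/; s/c=cams.calibration(n)/c=cal(n)/' h.py
python3 - <<'E'
from h import *
t=cv2.imread("pics/top0.png")
print("bodies@.042",*[onz("top",u,v,.042) for u,v in((261.77,221.9),(245.3,238.3),(228.3,254.9))])
print("knob top-view",onz("top",260,221.5,.068),"scene",onz("scene",294.6,234.6,.068))
c=cal("top");f=200/np.tan(np.radians(c["vertical_fov"])/2);E=c["extrinsics"]
U,V=np.meshgrid(np.arange(640),np.arange(400));R={}
for n,box in(("top",(330,410,180,270)),("scene",(300,390,140,215))):
    c=cal(n);f=200/np.tan(np.radians(c["vertical_fov"])/2);E=c["extrinsics"];d=np.load(f"pics/{n}0.npy")
    W=np.stack([(U-c["cx"])/f*d,(V-c["cy"])/f*d,d],-1)@E[:3,:3].T+E[:3,3];z=W[...,2]
    a,b,p,q=box
    mm=((z>.0425)&(z<.056)&(U>a)&(U<b)&(V>p)&(V<q)).astype(np.uint8)
    mm=cv2.morphologyEx(mm,cv2.MORPH_OPEN,np.ones((3,3)))
    k=max(cv2.findContours(mm,0,1)[0],key=cv2.contourArea)
    P=np.array([onz(n,*x[0],.048)[:2] for x in k]);(cc,r)=cv2.minEnclosingCircle(P.astype(np.float32))
    A=np.c_[2*P,np.ones(len(P))];s=np.linalg.lstsq(A,(P**2).sum(1),rcond=None)[0]
    print(n,"pan z",np.median(z[mm>0]),"encl",cc,r,"fit",s[:2],np.sqrt(s[2]+s[:2]@s[:2]))
    if n=="top": m2=((U>205)&(U<290)&(V>198)&(V<280)&(d>0))
    else: m2=((U>270)&(U<340)&(V>225)&(V<320)&(d>0))
    for lo,hi in((.037,.047),(.06,.08)):
        kk=(m2&(z>lo)&(z<hi)).astype(np.uint8);nn,l,st,ce=cv2.connectedComponentsWithStats(kk)
        for i in range(1,nn):
            if st[i,4]>8: print(n,lo,st[i,4],ce[i],np.mean(W[l==i],0),onz(n,*ce[i],.068))
E
```

```text
bodies@.042 [0.4862 0.012  0.042 ] [0.4514 0.0479 0.042 ] [0.4165 0.0848 0.042 ]
knob top-view [0.4863 0.0119 0.068 ] scene [0.486  0.0144 0.068 ]
top pan z 0.04746935962877258 encl (0.4941239655017853, -0.22647659480571747) 0.049796637147665024 fit [ 0.4941 -0.2268] 0.04820138932959824
top 0.037 1880 [244.1319 239.2601] [0.4495 0.0505 0.0414] [0.4497 0.0455 0.068 ]
top 0.06 69 [259.8116 221.8116] [0.4857 0.0125 0.0671] [0.4857 0.0123 0.068 ]
top 0.06 44 [242.9545 238.6364] [0.451  0.0482 0.0667] [0.4511 0.048  0.068 ]
top 0.06 27 [226.     255.6296] [0.4163 0.084  0.0663] [0.4164 0.0836 0.068 ]
scene pan z 0.04715511021253249 encl (0.4941538870334625, -0.22347447276115417) 0.05141403526067734 fit [ 0.494  -0.2234] 0.04907967945232924
scene 0.037 2229 [304.2755 268.8825] [0.4466 0.0575 0.0414] [0.4378 0.0758 0.068 ]
scene 0.06 86 [294.0116 235.6163] [0.4865 0.0157 0.0662] [0.4859 0.0171 0.068 ]
scene 0.06 65 [302.8154 256.3077] [0.452  0.0513 0.066 ] [0.4514 0.0527 0.068 ]
scene 0.06 41 [312.4146 279.0244] [0.4173 0.0872 0.0658] [0.4168 0.0885 0.068 ]
```

```bash
cat > go.py <<'E'
import sys
from h import *
from scipy.spatial.transform import Rotation as Ro
x,y,z,yaw=map(float,sys.argv[1:5])
s=sensors.observe();R=np.array(s["tool_rot"]);a=np.radians(yaw)
Y=np.array([np.cos(a),np.sin(a),0]);X=np.array([0,0,-1.]);T=np.c_[X,Y,np.cross(X,Y)]
print("t",s["time_s"],"pos",s["position"],"yaw",np.degrees(np.arctan2(R[1,1],R[0,1])),"q",s["q"],"F",s["ft_force"],"w",s["grip_width"])
print("translation",R.T@(np.array([x,y,z])-s["position"]),"dr",Ro.from_matrix(R.T@T).as_rotvec())
E
python3 go.py 0.486 0.0135 0.16 44
```

```text
t 0.1 pos [ 0.2181 -0.5046  0.2308] yaw -66.63312484310387 q [-78.9707  21.8376  74.3785   0.      83.8591 -12.3376] F [ 0.1935  0.3915 -0.4887] w 0.08546294718863312
translation [ 0.0714 -0.3693 -0.4514] dr [-1.9309 -0.0014  0.0006]
```

```bash
python3 -m crank '{"hand":[0,60,120,120,120],"translation":[[0,-0.04,-0.04],[0,-0.08,-0.08],[0.01,-0.12,-0.12],[0.01,-0.15,-0.16],[0.02,-0.18,-0.19]],"dr":[[-0.14,0,0],[-0.29,0,0],[-0.43,0,0],[-0.58,0,0],[-0.73,0,0]]}' 30; python3 go.py 0.486 0.0135 0.16 44
```

```text
time_s: 0.6
position: [0.3165, -0.2748, 0.2138]
tool_rot: [[0.001, 0.91, -0.415], [-0.001, -0.415, -0.91], [-1.0, 0.001, 0.0]]
ft_force: [1.0, 0.3, -0.6]
grip_width: 0.045
t 0.6 pos [ 0.3165 -0.2748  0.2138] yaw -24.490952995706177 q [-57.2554   9.5089  95.1725   0.0117  75.2542 -32.7674] F [ 1.0341  0.3078 -0.6184] w 0.044961421237146956
translation [ 0.0537  0.0347 -0.3326] dr [-1.1954  0.001  -0.0007]
```

```bash
python3 -m crank '{"hand":[130,130,130,130,130],"translation":[[0.01,0,-0.04],[0.02,0.01,-0.09],[0.03,0.02,-0.13],[0.04,0.02,-0.18],[0.04,0.02,-0.22]],"dr":[[-0.14,0,0],[-0.29,0,0],[-0.43,0,0],[-0.58,0,0],[-0.72,0,0]]}' ; python3 go.py 0.486 0.0135 0.14 44
```

```text
time_s: 1.1
position: [0.4264, -0.0826, 0.1724]
tool_rot: [[-0.002, 0.957, 0.289], [0.001, 0.289, -0.957], [-1.0, -0.002, -0.002]]
ft_force: [1.0, -0.1, 0.1]
grip_width: 0.0418
t 1.1 pos [ 0.4264 -0.0826  0.1724] yaw 16.819162498458713 q [-26.6708  13.8025  97.1801   0.0081  69.1694 -43.4927] F [ 0.991  -0.0644  0.0983] w 0.041844613097183396
translation [ 0.0324  0.0849 -0.0747] dr [-0.4744 -0.0023  0.0013]
```

```bash
python3 -m crank '{"hand":[130,130,130,130,130],"translation":[[0.01,0.03,-0.03],[0.02,0.06,-0.05],[0.032,0.085,-0.075],[0.032,0.085,-0.075],[0.032,0.085,-0.075]],"dr":[[-0.14,0,0],[-0.28,0,0],[-0.42,0,0],[-0.474,-0.002,0.001],[-0.474,-0.002,0.001]]}'
python3 - <<'E'
from h import *
for n,(a,b,p,q) in(("top",(190,310,170,290)),("scene",(210,360,150,310))):
    im,d=cams.get_image(n); cv2.imwrite(f"pics/{n}1.png",im);np.save(f"pics/{n}1.npy",d)
    k=cv2.resize(im[p:q,a:b],(400,int(400*(q-p)/(b-a))));globals()[n]=k
h=max(len(top),len(scene));o=np.zeros((h,800,3),np.uint8);o[:len(top),:400]=top;o[:len(scene),400:]=scene
cv2.imwrite("pics/c1.png",o)
E
python3 go.py 0.486 0.0135 0.07 44
```

```text
time_s: 1.6
position: [0.4865, 0.0117, 0.141]
tool_rot: [[0.0, 0.723, 0.691], [-0.001, 0.691, -0.723], [-1.0, -0.0, 0.001]]
ft_force: [0.3, 0.4, 0.1]
grip_width: 0.0416
t 1.7 pos [0.4865 0.0107 0.1416] yaw 43.495142695995504 q [-12.6886  20.7468  92.5356  -0.0541  66.612  -56.1623] F [ 0.14   -1.0026 -0.8862] w 0.041853762233983335
translation [ 0.0716  0.0016 -0.0025] dr [-0.0088  0.002  -0.0003]
```

View pics/c1.png

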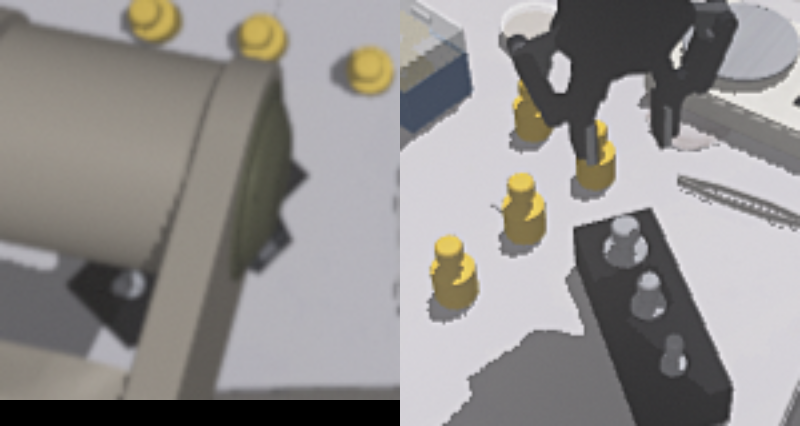

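The scene view shows the gripper above the block, with fingertips at about (282,210) and (310,204). I'll use these to check the scene camera's bias against the TCP, since the top view is blocked by the arm.

```bash
python3 - <<'E'
from h import *
for z in(.1416,.146): print(onz("scene",282,210,z),onz("scene",310,203.6,z),onz("scene",296.1,206.8,z))
print(proj("scene",[.4865,.0107,.1416]),proj("scene",[.4865,.0135,.06]),proj("scene",[.4865,.0105,.06]))
E
python3 -m crank '{"hand":[130,130,130,130],"translation":[[0.02,0,-0.002],[0.04,0.001,-0.002],[0.06,0.001,-0.002],[0.06,0.001,-0.002]],"dr":[[-0.008,0.002,0],[-0.008,0.002,0],[-0.008,0.002,0],[-0.008,0.002,0]]}'
python3 - <<'E'
from h import *
im,d=cams.get_image("scene"); cv2.imwrite("pics/s2.png",cv2.resize(im[190:290,240:360],(720,600),interpolation=cv2.INTER_CUBIC))
E
python3 go.py 0.486 0.0135 0.046 44
```

```text
[0.5019 0.0293 0.1416] [ 0.4651 -0.0049  0.1416] [0.4835 0.0123 0.1416]
[0.5    0.0329 0.146 ] [ 0.4635 -0.001   0.146 ] [0.4817 0.016  0.146 ]
[294.9459 205.6545] [294.5893 236.9   ] [295.292  235.7679]
time_s: 2.1
position: [0.4849, 0.0124, 0.0801]
tool_rot: [[-0.003, 0.72, 0.693], [0.001, 0.693, -0.72], [-1.0, -0.002, -0.003]]
ft_force: [0.3, 0.5, -0.7]
grip_width: 0.0422
t 2.15 pos [0.4856 0.0124 0.0814] yaw 43.93430323332212 q [-12.5428  25.5498  97.0494   0.0219  57.4789 -56.4889] F [0.493  0.3298 0.0302] w 0.04208468006668167
translation [ 0.0354  0.001  -0.0005] dr [-0.0011 -0.0013  0.0005]
```

View pics/s2.png

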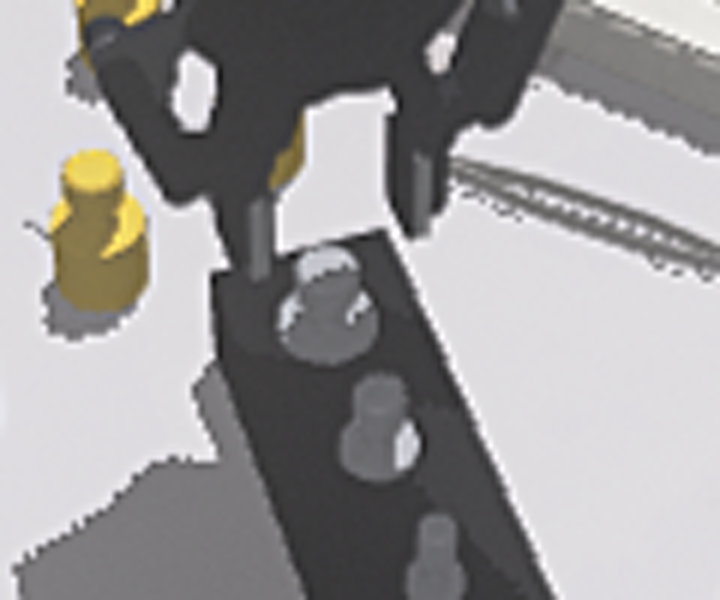

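The fingers straddle the large knob. Tips are at about crop (258,280) and (418,235), either side of the knob at (327,265). I'll descend and close now.

```bash
python3 -m crank '{"hand":[130,130,130,130,130],"translation":[[0.01,0,0],[0.02,0,0],[0.03,0,0],[0.035,0,0],[0.035,0,0]],"dr":[[0,0,0],[0,0,0],[0,0,0],[0,0,0],[0,0,0]]}'; python3 go.py 0.486 0.0125 0.046 44;  python3 -m crank '{"hand":[155,170,180,190,200],"translation":[[0,0,0],[0,0,0],[0,0,0],[0,0,0],[0,0,0]],"dr":[[0,0,0],[0,0,0],[0,0,0],[0,0,0],[0,0,0]]}' 25;python3 go.py 0.486 0.0125 0.046 44
```

```text
time_s: 2.65
position: [0.4857, 0.0131, 0.0458]
tool_rot: [[-0.001, 0.719, 0.695], [0.001, 0.695, -0.719], [-1.0, -0.0, -0.001]]
ft_force: [1.3, 0.4, 0.6]
grip_width: 0.0415
t 2.65 pos [0.4857 0.0131 0.0458] yaw 44.062641161701556 q [-12.4622  28.8274  99.2141   0.0232  52.026  -56.5391] F [1.346  0.4215 0.5908] w 0.041517919052591196
translation [-0.0002 -0.0002  0.0006] dr [ 0.0011 -0.0012  0.0004]
time_s: 3.15
position: [0.4862, 0.013, 0.0469]
tool_rot: [[0.001, 0.719, 0.695], [0.0, 0.695, -0.719], [-1.0, 0.001, 0.001]]
ft_force: [-0.4, 0.9, 2.6]
grip_width: 0.0188
t 3.15 pos [0.4862 0.013  0.0469] yaw 44.05940535605627 q [-12.463   28.7261  99.1602   0.0257  52.0613 -56.5382] F [-0.3799  0.9089  2.5835] w 0.018801542135983604
translation [ 0.0009 -0.0005  0.0002] dr [ 0.001   0.0006 -0.0008]
```

```bash
python3 -m crank '{"hand":[215,230,255],"translation":[[0,0,0],[0,0,0],[0,0,0]],"dr":[[0,0,0],[0,0,0],[0,0,0]]}' 50
python3 - <<'E'
from h import *
im,d=cams.get_image("scene"); cv2.imwrite("pics/s3.png",cv2.resize(im[190:290,240:360],(720,600),interpolation=cv2.INTER_CUBIC))
E
python3 go.py 0.486 0.0125 0.046 44
```

```text
time_s: 3.45
position: [0.4863, 0.013, 0.047]
tool_rot: [[0.001, 0.719, 0.695], [0.0, 0.695, -0.719], [-1.0, 0.001, 0.001]]
ft_force: [-0.2, 0.6, 5.3]
grip_width: 0.0178
t 3.5 pos [0.4863 0.013  0.047 ] yaw 44.06423903131306 q [-12.461   28.7148  99.1551   0.0225  52.0672 -56.539 ] F [-1.1932 -0.1298  5.2981] w 0.017466747314092042
translation [ 0.001  -0.0005  0.0001] dr [ 0.0011  0.0007 -0.0009]
```

View pics/s3.png

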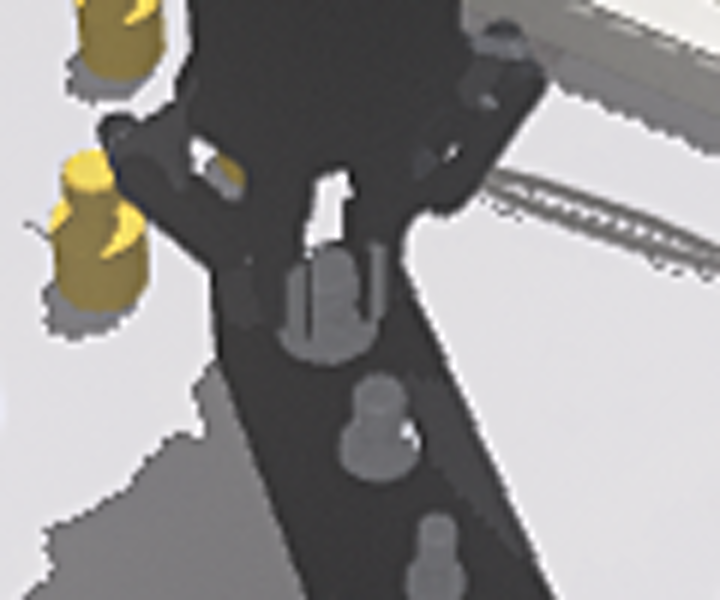

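The knob lies between the pads, with contact at crop (327,290). I'll lift gently by a few mm and check for slip.

```bash
python3 -m crank '{"hand":[255,255,255,255],"translation":[[-0.002,0,0],[-0.005,0,0],[-0.008,0,0],[-0.008,0,0]],"dr":[[0,0,0],[0,0,0],[0,0,0],[0,0,0]]}' 40
python3 go.py 0.486 0.0125 0.046 44
```

```text
time_s: 3.9
position: [0.4863, 0.0129, 0.0549]
tool_rot: [[0.001, 0.719, 0.695], [0.0, 0.695, -0.719], [-1.0, 0.001, 0.001]]
ft_force: [-0.0, 0.4, -2.9]
grip_width: 0.0174
t 3.9 pos [0.4863 0.0129 0.0549] yaw 44.060797542533514 q [-12.464   27.9636  98.6959   0.0226  53.2875 -56.5383] F [-0.0252  0.4224 -2.9234] w 0.017407191866868586
translation [ 0.0089 -0.0005  0.0001] dr [ 0.0011  0.0006 -0.0008]
```

```bash
python3 -m crank '{"hand":[255,255,255,255,255],"translation":[[-0.006,0,0],[-0.014,0,0],[-0.024,0,0],[-0.034,0,0],[-0.034,0,0]],"dr":[[0,0,0],[0,0,0],[0,0,0],[0,0,0],[0,0,0]]}'
python3 - <<'E'
from h import *
im,d=cams.get_image("scene"); cv2.imwrite("pics/s4.png",cv2.resize(im[190:290,240:360],(720,600),interpolation=cv2.INTER_CUBIC))
E
python3 go.py 0.494 -0.225 0.135 44
```

```text
time_s: 4.4
position: [0.4869, 0.0128, 0.0903]
tool_rot: [[0.004, 0.719, 0.695], [-0.0, 0.695, -0.719], [-1.0, 0.002, 0.003]]
ft_force: [0.2, 0.8, -1.5]
grip_width: 0.0177
t 4.45 pos [0.4864 0.0129 0.0894] yaw 44.06401541088384 q [-12.4638  24.8487  96.5179   0.0221  58.5068 -56.5393] F [-0.3247 -0.3697 -2.1378] w 0.017046717595634836
translation [-0.0455 -0.16    0.1763] dr [ 0.0011  0.0017 -0.0015]
```

View pics/s4.png

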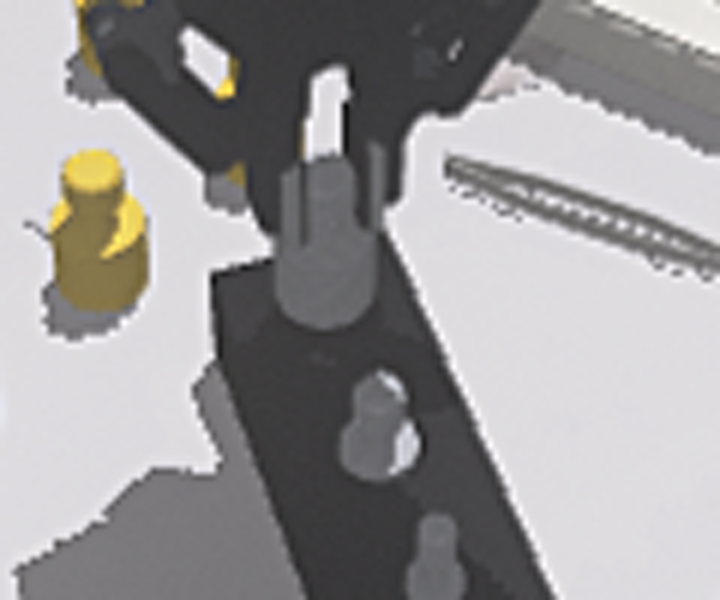

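The weight is clear of the pocket and upright, with its base at crop (325,325). The medium and small weights are still seated. I'll carry it over to the pan.

```bash
python3 -m crank '{"hand":[255,255,255,255,255],"translation":[[-0.01,0,0],[-0.02,-0.005,0.005],[-0.032,-0.015,0.016],[-0.04,-0.03,0.032],[-0.044,-0.047,0.052]],"dr":[[0,0,0],[0,0,0],[0,0,0],[0,0,0],[0,0,0]]}'
python3 -m crank '{"hand":[255,255,255,255,255],"translation":[[0,-0.018,0.02],[0,-0.036,0.04],[0,-0.054,0.06],[0,-0.072,0.08],[0,-0.088,0.097]],"dr":[[0,0,0],[0,0,0],[0,0,0],[0,0,0],[0,0,0]]}'
python3 go.py 0.494 -0.2257 0.12 44
```

```text
time_s: 4.95
position: [0.4886, -0.058, 0.134]
tool_rot: [[0.002, 0.718, 0.696], [-0.0, 0.696, -0.718], [-1.0, 0.001, 0.002]]
ft_force: [0.2, -0.5, -2.7]
grip_width: 0.0178
time_s: 5.45
position: [0.4925, -0.1899, 0.1332]
tool_rot: [[0.001, 0.719, 0.695], [-0.0, 0.695, -0.719], [-1.0, 0.0, 0.001]]
ft_force: [1.0, 0.6, -2.1]
grip_width: 0.0177
t 5.45 pos [ 0.4925 -0.1899  0.1332] yaw 44.02485285010791 q [-33.9534  25.0148  86.8308   0.0178  68.1106 -77.9849] F [ 0.962   0.6335 -2.1198] w 0.017694193407076873
translation [ 0.0132 -0.0238  0.0268] dr [ 0.0004  0.0007 -0.0004]
```

```bash
python3 -m crank '{"hand":[255,255,255,255,255],"translation":[[0.002,-0.011,0.012],[0.006,-0.019,0.021],[0.011,-0.024,0.027],[0.013,-0.024,0.027],[0.013,-0.024,0.027]],"dr":[[0,0,0],[0,0,0],[0,0,0],[0,0,0],[0,0,0]]}'
python3 - <<'E'
from h import *
s,_=cams.get_image("scene");t,_=cams.get_image("top")
o=np.zeros((500,800,3),np.uint8);o[:500,:400]=cv2.resize(s[105:230,290:390],(400,500));o[:400,400:]=cv2.resize(t[160:280,310:430],(400,400));cv2.imwrite("pics/c5.png",o)
E
python3 go.py 0.494 -0.2257 0.085 44
```

```text
time_s: 5.95
position: [0.494, -0.2234, 0.119]
tool_rot: [[-0.001, 0.718, 0.696], [0.001, 0.696, -0.718], [-1.0, 0.0, -0.001]]
ft_force: [-0.4, -0.3, -2.2]
grip_width: 0.0177
t 6.05 pos [ 0.4942 -0.2233  0.1196] yaw 44.11044876590643 q [-36.844   27.2311  85.5092   0.0351  67.2674 -80.968 ] F [-0.31    0.2817 -3.2492] w 0.017590986475593273
translation [ 0.0346 -0.0018  0.0015] dr [ 0.0019 -0.0002 -0.0005]
```

View pics/c5.png

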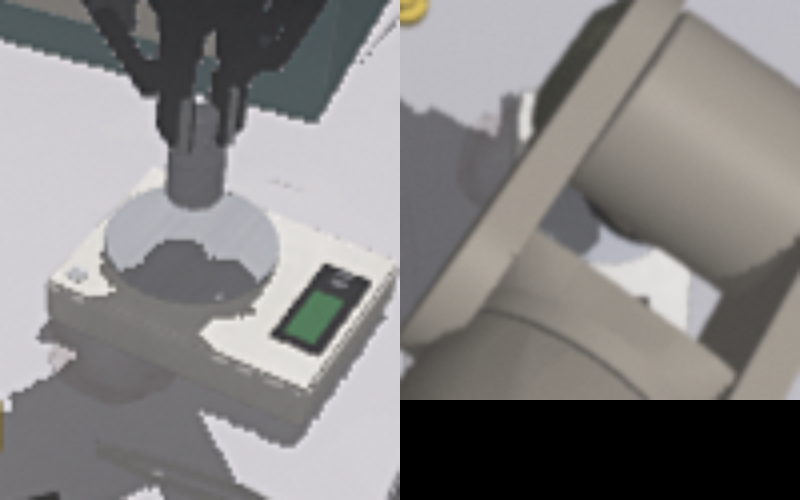

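The weight hangs upright over the pan, with its base at crop (195,200) and the pan centred at about (192,245). I'll lower it and then creep to contact.

```bash
python3 -m crank '{"hand":[255,255,255,255,255],"translation":[[0.008,-0.001,0.001],[0.018,-0.002,0.0015],[0.026,-0.002,0.0015],[0.032,-0.002,0.0015],[0.032,-0.002,0.0015]],"dr":[[0.002,0,0],[0.002,0,0],[0.002,0,0],[0.002,0,0],[0.002,0,0]]}'
python3 -m crank '{"hand":[255,255,255,255],"translation":[[0.001,0,0],[0.002,0,0],[0.003,0,0],[0.003,0,0]],"dr":[[0,0,0],[0,0,0],[0,0,0],[0,0,0]]}'
```

```text
time_s: 6.55
position: [0.4934, -0.2263, 0.0864]
tool_rot: [[-0.001, 0.72, 0.694], [0.001, 0.694, -0.72], [-1.0, 0.0, -0.002]]
ft_force: [-0.0, 0.6, -1.9]
grip_width: 0.0176
time_s: 6.95
position: [0.4938, -0.2265, 0.0846]
tool_rot: [[0.001, 0.72, 0.694], [0.0, 0.694, -0.72], [-1.0, 0.001, 0.0]]
ft_force: [0.1, -0.3, -2.1]
grip_width: 0.0178
```

```bash
python3 -m crank '{"hand":[255,255],"translation":[[0.001,0,0],[0.001,0,0]],"dr":[[0,0,0],[0,0,0]]}'
python3 -m crank '{"hand":[255,255],"translation":[[0.001,0,0],[0.001,0,0]],"dr":[[0,0,0],[0,0,0]]}'
```

```text
time_s: 7.15
position: [0.4938, -0.2265, 0.0835]
tool_rot: [[0.0, 0.72, 0.694], [0.0, 0.694, -0.72], [-1.0, 0.0, 0.0]]
ft_force: [0.2, 0.3, -1.6]
grip_width: 0.0179
time_s: 7.35
position: [0.494, -0.2267, 0.083]
tool_rot: [[0.001, 0.72, 0.694], [-0.0, 0.694, -0.72], [-1.0, 0.001, 0.001]]
ft_force: [-0.9, 0.2, 2.3]
grip_width: 0.0175
```

Contact is confirmed: the z force went from -2 to +2 N at the expected height. Releasing.

```bash
python3 -m crank '{"hand":[200,190,180,165,150],"translation":[[0,0,0],[0,0,0],[0,0,0],[0,0,0],[0,0,0]],"dr":[[0,0,0],[0,0,0],[0,0,0],[0,0,0],[0,0,0]]}' 20
python3 -m crank '{"hand":[120,110,110,110,110],"translation":[[0,0,0],[0,0,0],[-0.01,0,0],[-0.02,0,0],[-0.04,0,0]],"dr":[[0,0,0],[0,0,0],[0,0,0],[0,0,0],[0,0,0]]}'
python3 -m crank '{"hand":[110,110,110,110,110],"translation":[[-0.03,0,0],[-0.06,0,0],[-0.09,0,0],[-0.11,0,0],[-0.11,0,0]],"dr":[[0,0,0],[0,0,0],[0,0,0],[0,0,0],[0,0,0]]}'
python3 go.py 0.4 -0.02 0.25 44
```

```text
time_s: 7.85
position: [0.4938, -0.2265, 0.0825]
tool_rot: [[0.0, 0.72, 0.694], [0.0, 0.694, -0.72], [-1.0, 0.0, -0.0]]
ft_force: [-0.5, 0.5, 0.9]
grip_width: 0.0351
time_s: 8.35
position: [0.4935, -0.2263, 0.123]
tool_rot: [[-0.001, 0.72, 0.694], [0.001, 0.694, -0.72], [-1.0, 0.0, -0.001]]
ft_force: [0.7, -0.9, 0.3]
grip_width: 0.0484
time_s: 8.85
position: [0.4946, -0.2271, 0.2363]
tool_rot: [[0.006, 0.72, 0.694], [-0.004, 0.694, -0.72], [-1.0, 0.002, 0.007]]
ft_force: [-0.1, 0.0, 0.4]
grip_width: 0.049
t 8.85 pos [ 0.4946 -0.2271  0.2363] yaw 43.95430988636854 q [-37.1462  20.8374  75.0211   0.0255  83.7321 -81.1029] F [-0.1     0.0041  0.3963] w 0.04899285597584737
translation [-0.0151  0.0757 -0.2146] dr [-0.0008  0.007  -0.0015]
```

Moving aside toward the block at height, so the pan can be seen from above.

```bash
python3 -m crank '{"hand":[110,110,110,110,110],"translation":[[-0.01,0.015,-0.03],[-0.015,0.03,-0.07],[-0.015,0.045,-0.11],[-0.015,0.06,-0.15],[-0.015,0.075,-0.19]],"dr":[[0,0,0],[0,0,0],[0,0,0],[0,0,0],[0,0,0]]}'
python3 -m crank '{"hand":[110,110,110,110],"translation":[[0,0.01,-0.03],[0,0.02,-0.05],[0,0.02,-0.05],[0,0.02,-0.05]],"dr":[[0,0,0],[0,0,0],[0,0,0],[0,0,0]]}'
python3 - <<'E'
from h import *
s,_=cams.get_image("scene");t,d=cams.get_image("top")
o=np.zeros((500,800,3),np.uint8);o[:500,:400]=cv2.resize(s[105:230,290:390],(400,500));o[:400,400:]=cv2.resize(t[160:280,310:430],(400,400));cv2.imwrite("pics/c6.png",o)
c=cal("top");f=200/np.tan(np.radians(c["vertical_fov"])/2);E=c["extrinsics"];U,V=np.meshgrid(np.arange(640),np.arange(400))
W=np.stack([(U-c["cx"])/f*d,(V-c["cy"])/f*d,d],-1)@E[:3,:3].T+E[:3,3]
m=(abs(U-372)<30)&(abs(V-216)<30)
for lo,hi in((.071,.083),(.094,.12)):
    k=m&(W[...,2]>lo)&(W[...,2]<hi);print(lo,k.sum(),W[k].mean(0) if k.any() else 0)
E
```

```text
time_s: 9.35
position: [0.4146, -0.0362, 0.2471]
tool_rot: [[-0.0, 0.72, 0.694], [0.001, 0.694, -0.72], [-1.0, 0.0, -0.001]]
ft_force: [1.3, 0.8, -0.7]
grip_width: 0.0484
time_s: 9.75
position: [0.3956, 0.0121, 0.2474]
tool_rot: [[0.0, 0.719, 0.695], [0.0, 0.695, -0.719], [-1.0, 0.0, 0.0]]
ft_force: [0.1, -0.1, 0.2]
grip_width: 0.0485
0.071 105 [ 0.4934 -0.2237  0.0772]
0.094 74 [ 0.4937 -0.2254  0.1026]
```

View pics/c6.png

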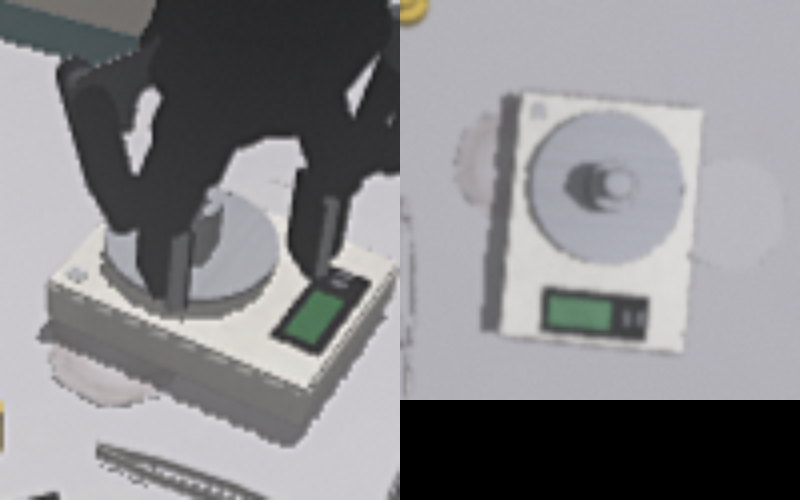

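The top view shows the weight upright on the pan, with its knob at crop (618,183). It stands within about 2 mm of the pan's centre. The knob top is at z = 0.103 and the body top at 0.077, close to the expected 0.104 and 0.078. Handing in.

```bash
python3 -c "
from rig import env
print(env.close_job())"
```

```text
the job is handed in; nothing more can be done
None
```

I gripped the largest weight by its knob, lifted it straight out of its pocket and carried it upright to the balance. I lowered it until the force showed contact, let go, moved the arm well clear and handed the job in at about 10 s.

- **Placement:** the final depth view puts the knob at (0.494, -0.225). The pan centre measured (0.494, -0.227) in the top view and (0.494, -0.223) in the scene view, so the weight stands within about 2 mm of the middle.
- **Upright:** the knob top is at z = 0.103 m and the body top at 0.077 m. Both are about 1 mm below what an upright weight on the pan should show, which is within the cameras' accuracy.
- **Disagreements:** the two cameras differed by about 3 mm in y; I worked from a value between them. The closed grip read 17.5 mm on the 20 mm knob, but the reading was steady during the lift and carry and the weight did not slip.
- **Not rechecked:** I last saw the two smaller weights seated in their pockets just after the lift. I did not look at the block again, but nothing came near it after that except the empty gripper at z = 0.25 m.

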